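# Snap the packed gauge cases shut

## Robot

A 6-joint arm with a two-finger parallel gripper is mounted at the origin on the work surface. World frame = base frame: x ahead of the robot, y to its left, z up, the work surface at z = 0. Lengths are in m, angles in rad, forces in N, time in s.
With the tool pointing down it reaches from about 0.425 to 0.95 m from the base axis. Payload 14.7 kg.
Tool frame: the origin (TCP) lies on the centre line of the jaws, within the pads' length; the fingertips stand 25 mm ahead of it and the grasp point (between the pads) lies 6 mm ahead of it; z points along the fingers, y is the line along which they close (so a half turn about z gives the same grasp; the last joint's range is limited). The gripper opens to 85 mm and grips with 20 to 120 N. Pads are 22 mm wide; open, the fingers measure 114 mm over their backs; the gripper's body (76 mm by 85 mm) begins 54 mm behind the grasp point. The pads swing forward as they close: fully open they stand 13 mm farther back than shut.
Start: joints at [1.195, 0.48, 1.596, -0, 1.065, -0.047], TCP at [0.21, 0.615, 0.256] pointing down, gripper open.
Joint ranges: [-2.75, 2.75], [-0.82, 2.05], [0.23, 2.67], [-1.56, 4.7], [0.09, 2.69], [-2.92, 2.92]. Speed limits (rad/s): [1.89, 1.89, 2.39, 3.01, 3.01, 3.01].

## Interface

Orientations are given as a unit quaternion [w, x, y, z].
In Python, from rig import robot, grab_frame, ticket, search_frame gives the robot as it stands. The module is installed in compiled form; this text tells all that it offers.
- The arm moves only by the tool carry_out, never from a script. Its argument "deltas" is a list of rows, each a list of 3 entries, a list of its own where there are three numbers: the shift along the world's x, y, z in units of 0.03 m (1.0 is 0.03 m), then the turn, a rotation vector about the world's x, y, z in units of 4 degrees (1.0 is 4 degrees), then the finger opening in mm, from 0 to 85.4. In form: [[[x, y, z], [rx, ry, rz], gripper], ...]. A call has 1 to 10 rows; each row shifts and turns the commanded pose from where the row before left it; what a row does not reach is not made up. A row lasts 1/12 s, in which the tool goes at most 41.7 mm and 7.16 degrees, less where a joint would pass 70% of its speed; a pose out of reach is approached as far as the arm can. A call with a number of a shift or a turn outside -1 to 1 is refused whole. A call with a gripper value outside its range is refused whole. The fingers move at their own pace and stop on an object; the grip force is fixed at half the most. Time passes only in rows, so rows that do not move let the fingers close. It gives the time, the measured TCP pose, the force, the opening and the grip force at its end, in the units of the state.
- robot.get_state(): the state, without advancing time (a new reading comes with each control period).
- grab_frame(name): name is "scene" or "top"; returns a dict with "color" (400x640x3 uint8, red, green, blue), "depth" (400x640 float32, m along the optical axis (not along the pixel's ray), 0 where there is no reading), "intrinsics" (3x3 intrinsics, pixels), "extrinsics" (4x4, takes a point from world to camera coordinates). Camera axes: x right, y down, z forward; pixel columns grow to the right and rows downward; lengths in m; the calibration is good to about 2 mm. A picture is of the moment at which its call begins.
- ticket.hand_in(): hands the job in; it is judged then, once.
Trained networks look in a picture, given as the dict that the camera call returned (one of the last four; its "shot" number tells which), for a name from the list of things; names that differ only in an ending like _2 or _b are one class to them, and where a whole thing is asked for, a point or a joint stands for the part that bears it (a point fixed in the world has none). Each returns a list of dicts, best first, with "confidence" (0 to 1); they miss things now and then, are a little off and sometimes report something else, mostly with a low value. They report only what shows in the picture. A call takes as long as a camera call. They do not tell look-alikes from the thing itself.
- search_frame(picture, label): "extent" ([left, top, right, bottom] as shares, 0 to 1, of the picture: columns of its width, rows of its height, round what is visible of it).
The state is a dict: "time_s": time; "joint_positions": joint angles; "qvel": joint speeds; "joint_efforts": joint torques, N m; "ee_pos": TCP position; "orientation": TCP orientation; "force": force on the tool from outside, world axes, zero at the start; "wrist_torque": the same for the moment, N m; "width": finger opening in m; "finger_force": force on a finger pad.
Only numpy, scipy, OpenCV 4.12 (cv2) and the standard library are available. Lean on these libraries where they do the work, as an engineer would, in place of code of your own. Each camera call takes 0.05 s, during which the arm holds its last target. There are 200 camera calls.

## Task

The gauges in the blue-covered and the green-covered case are packed and ready to go back to the stores: press both covers down until their catches snap and hold them fully shut. Leave the empty case's yellow cover standing open as it is.

Things in the scene. Friction and masses are not known exactly. Their poses are not given: they have to be found in the camera images.
- blue_cover: Blue cover of a black case (steel ring gauge inside), a plate 130 mm from hinge to free edge, 100 wide, 8 thick. Origin: on the hinge, mid-width, at the underside, 36 mm above the desk. x runs along the cover from hinge to free edge, y along the hinge, z out of its top face. Shut, it lies level, top face 44 mm above the desk. The case (120 x 100 x 36 mm) does not move.
- green_cover: Green cover, case with two plug gauges; size and axes as blue. Covers start 26 to 43 deg open, free edge up and away from the robot, and stay where left. A sprung catch at the free edge's middle resists over its last 14 mm (about 10 N if pressed 80 mm out from the hinge), then 6 mm before shut pulls it level and holds. 80 mm out, a straight push down meets it at any start angle.
- yellow_cover: Yellow cover of the third black case, which is empty; same size, axes, hinge and start angles as the blue one. It stays open. The three cases stand in any order, turned up to 46 deg either way.
Things that resemble listed ones, but are neither listed nor needed, are in the scene too. What is shaped like the part that bears green_cover but orange or white is not meant.

How it is judged:
By the outcome, as a careful person would: the job done as asked, in the order asked, and still so for the second after the job is handed in, with the robot touching nothing.
It also fails if it takes over 45 s, if anything falls off the work surface, if the arm or the gripper's body presses on something with over 40 N, if the wrist force passes 120 N, or if a joint passes its speed limit or range.

## Working session

There is one attempt and no reset: what is moved stays moved. The work goes in short steps, Python scripts to look and compute and a tool call to move; the robot and the scene stay as the last step left them, time stands still between calls to the robot, and variables do not carry over. Pictures are saved under pics/ and viewed, at most 10 in all, crops included, and the job is handed in when it is done.

Besides the shell and the picture viewer there is one more tool, called in YAML: its name, and indented under it one key for each argument. carry_out: Moves the arm, as the interface text tells. Shifts and turns lie within -1 to 1; 1 stands for 0.03 m of shift or 4 degrees of turn. Its arguments: {"type":"object","properties":{"deltas":{"type":"array","items":{"type":"array"}}},"required":["deltas"]}

```bash
mkdir -p pics; cat > h.py <<'E'
import numpy as np,cv2
from rig import robot,grab_frame,ticket,search_frame
def cloud(f):
    d=f["depth"];K=f["intrinsics"];v,u=np.indices(d.shape)
    P=np.stack([(u-K[0,2])*d/K[0,0],(v-K[1,2])*d/K[1,1],d],-1)
    E=f["extrinsics"];return (P-E[:3,3])@E[:3,:3]
E
python3 - <<'E'
from h import *
for n in("scene","top"):
    f=grab_frame(n);im=f["color"][:,:,::-1].copy();P=cloud(f)
    for l in("blue_cover","green_cover","yellow_cover"):
        for r in search_frame(f,l)[:3]:
            a,b,c,d=np.array(r["extent"])*[640,400,640,400]
            m=P[int((b+d)/2),int((a+c)/2)]
            print(n,l,round(r["confidence"],2),np.round([a,b,c,d]),m.round(3))
    cv2.imwrite(f"pics/{n}.png",im)
    np.savez(n,**{k:f[k] for k in("color","depth","intrinsics","extrinsics")})
print(robot.get_state())
E
```

```text
scene blue_cover 0.74 [395. 173. 452. 200.] [0.543 0.237 0.112]
scene green_cover 0.79 [224. 158. 269. 204.] [ 0.34  -0.155  0.043]
scene green_cover 0.76 [175. 214. 234. 239.] [ 0.533 -0.259  0.122]
scene green_cover 0.62 [145. 291. 204. 363.] [ 0.701 -0.348  0.041]
scene yellow_cover 0.58 [282. 223. 335. 263.] [ 0.607 -0.053  0.086]
top blue_cover 0.56 [209. 168. 247. 215.] [0.505 0.259 0.091]
top green_cover 0.82 [418. 112. 456. 155.] [ 0.699 -0.342  0.047]
top green_cover 0.79 [387. 181. 437. 226.] [ 0.485 -0.258  0.09 ]
top yellow_cover 0.89 [314. 137. 361. 197.] [ 0.584 -0.047  0.075]
{'time_s': 0.4, 'joint_positions': array([ 1.19541022e+00,  4.80315192e-01,  1.59637323e+00, -2.33573989e-05,
        1.06511679e+00, -4.66209799e-02]), 'qvel': array([ 3.10135637e-03, -8.94497402e-05,  2.01209592e-03,  6.49270662e-04,
        8.97779749e-04,  2.08050934e-04]), 'joint_efforts': array([ 5.83566816e-05, -9.49575806e+01, -4.30143178e+01,  1.23974692e-04,
        4.37419134e-03,  2.80071987e-05]), 'ee_pos': array([0.20984538, 0.61512931, 0.25619443]), 'orientation': array([-1.22693783e-05,  1.63637668e-01,  9.86520503e-01, -1.06061773e-04]), 'force': array([ 0.67003734, -0.43066772,  0.48812098]), 'wrist_torque': array([-0.03250078, -0.06806496, -0.00319937]), 'finger_force': 0.0, 'width': 0.08523629612901365}
```

View pics/scene.png

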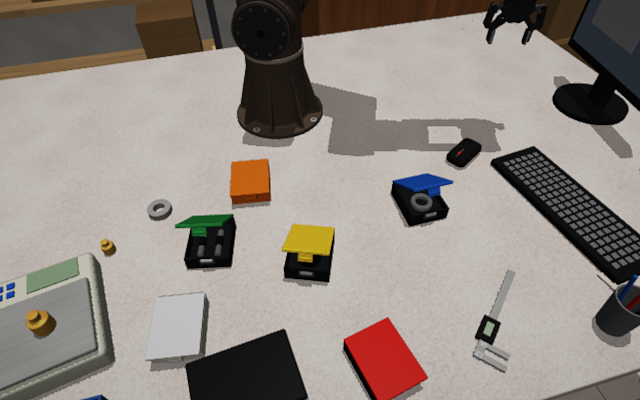

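View pics/top.png

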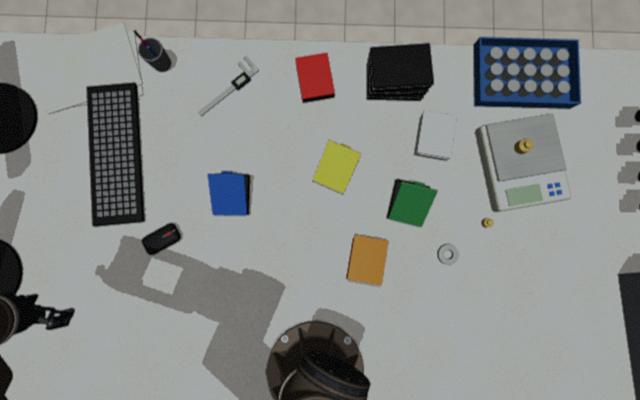

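The pictures show the blue cover (top px 229,193), green (412,203) and yellow (337,166), all open. The orange, white and red boxes are look-alikes. Next I fit the cover planes.

```bash
cat > fit.py <<'E'
from h import *
def fit(f,box,lo,hi):
    P=cloud(f);hsv=cv2.cvtColor(f["color"],cv2.COLOR_RGB2HSV)
    m=cv2.inRange(hsv,lo,hi)>0
    k=np.zeros_like(m);a,b,c,d=box;k[b:d,a:c]=1;m&=k&(f["depth"]>0)
    m=cv2.erode(m.astype(np.uint8),np.ones((2,2)))>0
    Q=P[m];Q=Q[Q[:,2]>.036]
    for _ in range(4):
        A=np.c_[Q[:,:2],np.ones(len(Q))];s=np.linalg.lstsq(A,Q[:,2],rcond=None)[0]
        r=Q[:,2]-A@s;Q=Q[abs(r)<max(2*r.std(),.002)]
    n=np.array([-s[0],-s[1],1]);n/=np.linalg.norm(n)
    h=s[:2]/np.linalg.norm(s[:2]);ang=np.arctan(np.linalg.norm(s[:2]))
    w=np.array([-h[1],h[0]])
    pa=Q[:,:2]@h;pw=Q[:,:2]@w
    rect=cv2.minAreaRect((Q[:,:2]*1000).astype(np.float32))
    return dict(n=len(Q),open=np.degrees(ang),yaw=np.degrees(np.arctan2(h[1],h[0])),zr=(Q[:,2].min(),Q[:,2].max()),
      length=np.ptp(pa)/np.cos(ang),width=np.ptp(pw),near=h*pa.min()+w*(pw.min()+pw.max())/2,far=h*pa.max()+w*(pw.min()+pw.max())/2,rect=rect)
C={"blue":((95,100,40),(130,255,255)),"green":((45,100,30),(85,255,255)),"yellow":((20,100,60),(35,255,255))}
E
python3 - <<'E'
from fit import *
B={"top":{"blue":(200,160,258,225),"green":(380,172,445,235),"yellow":(305,130,370,202)},
"scene":{"blue":(385,165,460,205),"green":(168,208,240,243),"yellow":(276,218,340,268)}}
for c in B:
  f=dict(np.load(c+".npz"))
  for k in C:
    r=fit(f,B[c][k],*C[k]);print(c,k,{a:np.round(b,3) if a!="rect" else b for a,b in r.items()})
E
```

```text
top blue {'n': np.int64(1193), 'open': np.float64(34.001), 'yaw': np.float64(0.501), 'zr': array([0.042, 0.117]), 'length': np.float64(0.128), 'width': np.float64(0.095), 'near': array([0.443, 0.258]), 'far': array([0.549, 0.259]), 'rect': ((496.24114990234375, 258.9292907714844), (106.07316589355469, 95.41329193115234), 0.8773269653320312)}
top green {'n': np.int64(1170), 'open': np.float64(40.681), 'yaw': np.float64(-12.554), 'zr': array([0.043, 0.129]), 'length': np.float64(0.13), 'width': np.float64(0.097), 'near': array([ 0.434, -0.248]), 'far': array([ 0.53 , -0.269]), 'rect': ((481.79010009765625, -258.5138854980469), (96.89754486083984, 98.49887084960938), 76.51656341552734)}
top yellow {'n': np.int64(1227), 'open': np.float64(26.794), 'yaw': np.float64(-22.4), 'zr': array([0.042, 0.105]), 'length': np.float64(0.129), 'width': np.float64(0.094), 'near': array([ 0.532, -0.024]), 'far': array([ 0.638, -0.068]), 'rect': ((585.3130493164062, -46.197105407714844), (93.52133178710938, 114.95114135742188), 67.51150512695312)}
scene blue {'n': np.int64(489), 'open': np.float64(32.531
[... 289 characters left out ...]
ene green {'n': np.int64(431), 'open': np.float64(37.194), 'yaw': np.float64(-12.4), 'zr': array([0.061, 0.128]), 'length': np.float64(0.101), 'width': np.float64(0.098), 'near': array([ 0.456, -0.252]), 'far': array([ 0.534, -0.27 ]), 'rect': ((495.07427978515625, -261.37078857421875), (97.75477600097656, 80.42328643798828), 77.98110961914062)}
scene yellow {'n': np.int64(1077), 'open': np.float64(26.517), 'yaw': np.float64(-22.501), 'zr': array([0.046, 0.103]), 'length': np.float64(0.123), 'width': np.float64(0.096), 'near': array([ 0.538, -0.024]), 'far': array([ 0.64 , -0.066]), 'rect': ((588.9395141601562, -44.64019012451172), (96.21691131591797, 109.58405303955078), 67.65535736083984)}
```

carry_out:
  deltas:
    - [[0.4,-0.45,0],[0,0,0],0]
    - [[0.7,-0.8,0],[0,0,0],0]
    - [[0.8,-0.9,0],[0,0,0],0]
    - [[0.8,-0.9,0],[0,0,0],0]
    - [[0.8,-0.9,0],[0,0,0],0]
    - [[0.8,-0.9,0],[0,0,0],0]
    - [[0.8,-0.9,0],[0,0,0],0]
    - [[0.8,-0.9,0],[0,0,0],0]
    - [[0.8,-0.9,0],[0,0,0],0]
    - [[0.8,-0.9,0],[0,0,0],0]

```text
time_s: 1.23
ee_pos: [0.4358, 0.3602, 0.2565]
orientation: [0.0, 0.164, 0.987, 0.0]
force: [1.1, 1.2, 1.2]
width: 0.0001
finger_force: 0.0
```

carry_out:
  deltas:
    - [[0.8,-0.9,0],[0,0,0],0]
    - [[0.8,-0.9,0],[0,0,0],0]
    - [[0.8,-0.8,-0.5],[0,0,0],0]
    - [[0.6,-0.6,-0.8],[0,0,0],0]
    - [[0.2,-0.2,-0.8],[0,0,0],0]
    - [[0,0,-0.8],[0,0,0],0]
    - [[0,0,-0.6],[0,0,0],0]
    - [[0,0,0],[0,0,0],0]

```text
time_s: 1.9
ee_pos: [0.5292, 0.2585, 0.1479]
orientation: [-0.002, 0.164, 0.986, -0.001]
force: [-1.8, -0.5, 0.5]
width: 0.0
finger_force: 0.0
```

carry_out:
  deltas:
    - [[0,0,-0.3],[0,0,0],0]
    - [[0,0,-0.3],[0,0,0],0]
    - [[0,0,-0.3],[0,0,0],0]
    - [[0,0,-0.3],[0,0,0],0]
    - [[0,0,-0.3],[0,0,0],0]
    - [[0,0,0],[0,0,0],0]

```text
time_s: 2.4
ee_pos: [0.5301, 0.2594, 0.1046]
orientation: [-0.001, 0.164, 0.987, -0.001]
force: [-0.6, 0.3, 0.2]
width: -0.0001
finger_force: 0.0
```

carry_out:
  deltas:
    - [[0,0,-0.2],[0,0,0],0]
    - [[0,0,-0.2],[0,0,0],0]
    - [[0,0,-0.2],[0,0,0],0]
    - [[0,0,0],[0,0,0],0]

```text
time_s: 2.73
ee_pos: [0.5303, 0.2595, 0.0871]
orientation: [-0.001, 0.164, 0.987, -0.0]
force: [-0.6, 0.2, -0.0]
width: 0.0002
finger_force: 0.0
```

```bash
python3 - <<'E'
from h import *
f=grab_frame("scene");im=f["color"][150:260,340:500,::-1]
cv2.imwrite("pics/a.png",cv2.resize(im,None,fx=4,fy=4))
print(robot.get_state()["force"])
E
```

```text
[ 0.17172803  0.00499785 -0.21637253]
```

View pics/a.png

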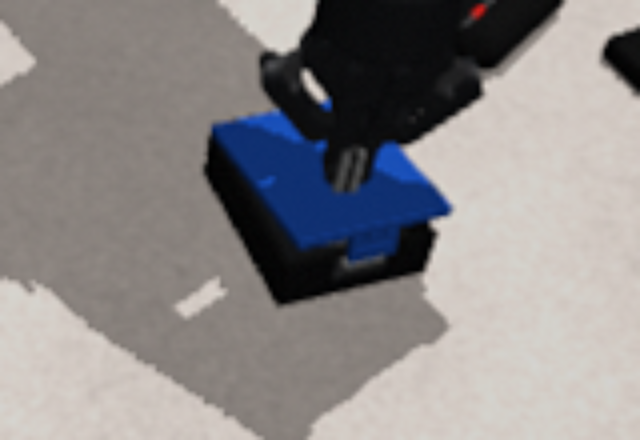

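The fingertips are on the blue cover, and its tongue is almost at the catch. I'll press on.

carry_out:
  deltas:
    - [[0,0,-0.1],[0,0,0],0]
    - [[0,0,-0.1],[0,0,0],0]
    - [[0,0,-0.1],[0,0,0],0]
    - [[0,0,0],[0,0,0],0]

```text
time_s: 3.12
ee_pos: [0.5309, 0.2597, 0.0789]
orientation: [-0.0, 0.164, 0.987, -0.0]
force: [-0.4, 0.6, -0.1]
width: -0.0001
finger_force: 0.2
```

carry_out:
  deltas:
    - [[0,0,-0.1],[0,0,0],0]
    - [[0,0,-0.1],[0,0,0],0]
    - [[0,0,0],[0,0,0],0]

```text
time_s: 3.37
ee_pos: [0.5309, 0.2596, 0.073]
orientation: [-0.0, 0.164, 0.987, -0.0]
force: [-0.4, -0.1, 0.3]
width: 0.0002
finger_force: 0.0
```

carry_out:
  deltas:
    - [[0,0,-0.1],[0,0,0],0]
    - [[0,0,-0.1],[0,0,0],0]
    - [[0,0,0],[0,0,0],0]

```text
time_s: 3.62
ee_pos: [0.531, 0.2599, 0.0685]
orientation: [0.0, 0.164, 0.987, 0.0]
force: [-6.6, -3.1, 28.0]
width: 0.0003
finger_force: 13.9
```

```bash
python3 - <<'E'
from fit import *
f=grab_frame("scene");P=cloud(f)
hsv=cv2.cvtColor(f["color"],cv2.COLOR_RGB2HSV);m=cv2.inRange(hsv,*C["blue"])>0
k=np.zeros_like(m);k[165:225,380:465]=1;Q=P[m&k];print(len(Q),np.percentile(Q[:,2],[5,25,50,75,95]).round(4),fit(f,(380,165,465,225),*C["blue"]))
cv2.imwrite("pics/b.png",cv2.resize(f["color"][150:260,340:500,::-1],None,fx=4,fy=4))
E
```

```text
1211 [0.0309 0.0419 0.0431 0.0441 0.0457] {'n': 890, 'open': np.float64(0.2770704477000207), 'yaw': np.float64(163.1635032289391), 'zr': (np.float64(0.040696290150183626), np.float64(0.04600477490085423)), 'length': np.float64(0.1381992055820727), 'width': np.float64(0.12638635307253682), 'near': array([0.5811507 , 0.23748998]), 'far': array([0.44887692, 0.27751775]), 'rect': ((512.1292724609375, 258.3475036621094), (127.11844635009766, 96.72242736816406), 0.17741821706295013)}
```

View pics/b.png

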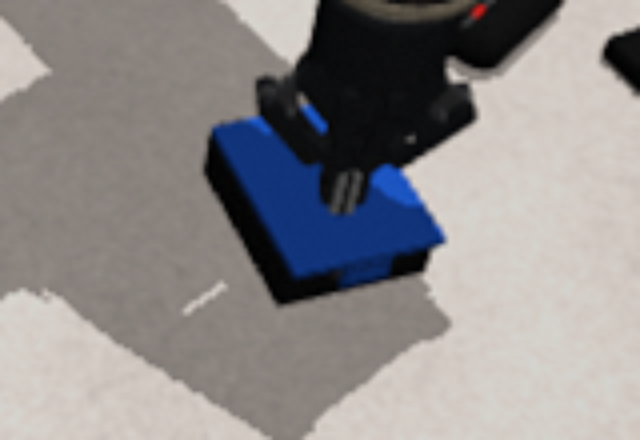

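Blue is level, fit 0.3° with the top face at 43–44 mm, and the tongue is in the catch. I'll lift and go over to green.

carry_out:
  deltas:
    - [[0,0,0.4],[0,0,0],0]
    - [[0,0,0.9],[0,0,0],0]
    - [[0,0,1],[0,0,0],0]
    - [[0,0,1],[0,0,0],0]
    - [[0,0,1],[0,0,0],0]
    - [[0,-0.5,0.8],[0,0,0],0]
    - [[0,-1,0],[0,0,0],0]
    - [[0,-1,0],[0,0,0],0]
    - [[0,-1,0],[0,0,0],0]
    - [[0,-1,0],[0,0,0],0]

```text
time_s: 4.5
ee_pos: [0.5305, 0.1235, 0.2205]
orientation: [0.0, 0.163, 0.987, 0.0]
force: [0.8, -0.5, 0.0]
width: -0.0001
finger_force: 0.0
```

carry_out:
  deltas:
    - [[0,-1,0],[0,0,0],0]
    - [[0,-1,0],[0,0,0],0]
    - [[0,-1,0],[0,0,0],0]
    - [[0,-1,0],[0,0,0],0]
    - [[0,-1,0],[0,0,0],0]
    - [[0,-1,0],[0,0,0],0]
    - [[0,-1,0],[0,0,0],0]
    - [[0,-1,0],[0,0,0],0]
    - [[0,-1,0],[0,0,0],0]
    - [[0,-1,0],[0,0,0],0]

```text
time_s: 5.33
ee_pos: [0.5305, -0.1767, 0.2203]
orientation: [-0.0, 0.164, 0.987, 0.0]
force: [1.2, 0.8, 0.4]
width: -0.0004
finger_force: 0.0
```

carry_out:
  deltas:
    - [[-0.3,-1,0],[0,0,0],0]
    - [[-0.2,-1,0],[0,0,0],0]
    - [[0,-0.8,0],[0,0,0],0]
    - [[0,0,0],[0,0,0],0]

```text
time_s: 5.67
ee_pos: [0.5156, -0.2633, 0.2204]
orientation: [0.0, 0.165, 0.986, -0.001]
force: [-0.7, 1.1, -0.4]
width: -0.0005
finger_force: 0.0
```

carry_out:
  deltas:
    - [[0,0,-0.7],[0,0,0],0]
    - [[0,0,-0.7],[0,0,0],0]
    - [[0,0,-0.5],[0,0,0],0]
    - [[0,0,-0.3],[0,0,0],0]
    - [[0,0,-0.3],[0,0,0],0]
    - [[0,0,-0.3],[0,0,0],0]
    - [[0,0,-0.3],[0,0,0],0]
    - [[0,0,-0.3],[0,0,0],0]
    - [[0,0,-0.3],[0,0,0],0]
    - [[0,0,0],[0,0,0],0]

```text
time_s: 6.5
ee_pos: [0.5152, -0.2589, 0.1076]
orientation: [-0.001, 0.164, 0.987, 0.0]
force: [-1.3, -0.1, 0.6]
width: -0.0001
finger_force: 0.0
```

carry_out:
  deltas:
    - [[0,0,-0.3],[0,0,0],0]
    - [[0,0,-0.3],[0,0,0],0]
    - [[0,0,-0.1],[0,0,0],0]
    - [[0,0,-0.1],[0,0,0],0]
    - [[0,0,0],[0,0,0],0]

```text
time_s: 6.92
ee_pos: [0.5156, -0.2592, 0.0847]
orientation: [-0.0, 0.164, 0.987, 0.0]
force: [0.3, 1.0, -0.1]
width: 0.0003
finger_force: 0.0
```

carry_out:
  deltas:
    - [[0,0,-0.1],[0,0,0],0]
    - [[0,0,-0.1],[0,0,0],0]
    - [[0,0,-0.1],[0,0,0],0]
    - [[0,0,-0.1],[0,0,0],0]
    - [[0,0,0],[0,0,0],0]

```text
time_s: 7.33
ee_pos: [0.516, -0.2594, 0.073]
orientation: [0.0, 0.164, 0.987, -0.0]
force: [-1.1, 0.3, -0.7]
width: -0.0002
finger_force: 0.0
```

carry_out:
  deltas:
    - [[0,0,-0.1],[0,0,0],0]
    - [[0,0,-0.07],[0,0,0],0]
    - [[0,0,0],[0,0,0],0]

```text
time_s: 7.58
ee_pos: [0.5159, -0.2593, 0.0687]
orientation: [0.0, 0.164, 0.987, -0.0]
force: [-4.4, 1.7, 15.1]
width: 0.0003
finger_force: 7.6
```

Lift clear, then check all three covers.

carry_out:
  deltas:
    - [[0,0,0.4],[0,0,0],0]
    - [[0,0,0.9],[0,0,0],0]
    - [[0,0,1],[0,0,0],0]
    - [[0,0,1],[0,0,0],0]
    - [[0,0,1],[0,0,0],0]
    - [[0,0,1],[0,0,0],0]
    - [[0,0,0.6],[0,0,0],0]
    - [[0,0,0],[0,0,0],0]
    - [[0,0,0],[0,0,0],0]

```text
time_s: 8.33
ee_pos: [0.5162, -0.2595, 0.2464]
orientation: [0.001, 0.164, 0.987, -0.0]
force: [0.2, -0.1, 0.1]
width: -0.0002
finger_force: 0.0
```

```bash
python3 - <<'E'
from fit import *
f=grab_frame("scene")
for k,b in {"blue":(380,165,465,230),"green":(165,205,240,275),"yellow":(276,218,340,268)}.items():
    r=fit(f,b,*C[k]);print(k,r["n"],r["open"],r["zr"],r["rect"])
cv2.imwrite("pics/c.png",cv2.resize(f["color"][140:290,150:480,::-1],None,fx=2.4,fy=2.4))
E
```

```text
blue 1278 0.12734265516905266 (np.float64(0.04120010461290858), np.float64(0.0459126854019922)) ((513.028076171875, 258.40936279296875), (126.35961151123047, 97.19153594970703), 1.1156189441680908)
green 1578 0.12714836534674734 (np.float64(0.042186638195765916), np.float64(0.04645235836743931)) ((502.344970703125, -263.1413269042969), (97.45825958251953, 125.86761474609375), 77.95262145996094)
yellow 1075 26.492281554814824 (np.float64(0.046599657181707464), np.float64(0.10325210261225101)) ((588.7543334960938, -44.716644287109375), (96.28253936767578, 109.5963134765625), 67.99064636230469)
```

View pics/c.png

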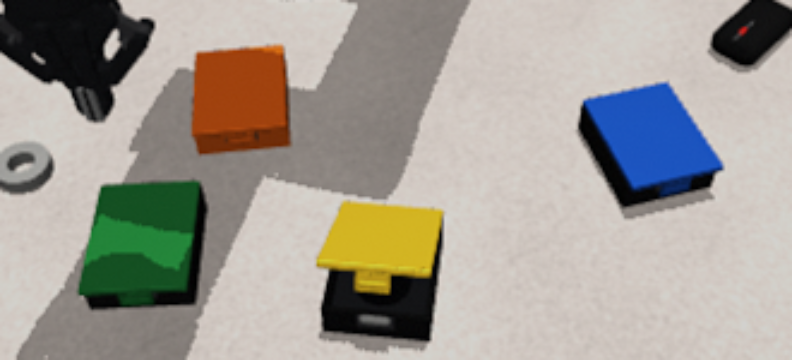

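Blue and green are fully shut, both at 0.1°. Yellow is unchanged at 26.5°, and the arm is clear.

```bash
python3 -c "
from rig import ticket
print(ticket.hand_in())"
```

```text
the job is handed in; nothing more can be done
None
```

The blue and green covers are pressed fully shut and held by their catches, the yellow cover is still open as it was, and the job is handed in.

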